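# Pack bottles in a folding case and raise its sides

### The job

Pack the dispatch case: lay every standing bottle on its side in a cradle of its own on the case's base, body on the rails and cap over the small block. Then raise all four hinged sides fully upright to close the box round the bottles, and leave the shoe last, the hammer and the tin where they are.

Things in the scene. Friction and masses are not known exactly. Their poses are not given: they have to be found in the camera images.
- case: plywood case, fixed. Base board 128 (x) by 256 (y) mm on runners, its top 36 mm above the bench; origin below its middle at bench level, +x away from the robot. Four sides hinged to its edges start nearly flat. 3 cradles along x, 76 mm apart in y: two low rails (66 mm long, 8 high, 24 apart; floor beside them rises to 12) for a bottle's body and, towards +x, a 13 mm high block under its cap.
- cradle1 (a point): cradle 1 (cradles 1, 2, 3 lie at y = -76, 0, +76 mm of the case): where the middle of the wide body of a properly lying bottle belongs; 64 mm above the bench, 28 mm above the base board. Its axes are the case's.
- neckend1 (a point): where the end of the cap of a bottle lying in cradle 1 belongs, 73 mm from the cradle point along the case's +x
- cradle2 (a point): cradle 2 (cradles 1, 2, 3 lie at y = -76, 0, +76 mm of the case): where the middle of the wide body of a properly lying bottle belongs; 64 mm above the bench, 28 mm above the base board. Its axes are the case's.
- neckend2 (a point): where the end of the cap of a bottle lying in cradle 2 belongs, 73 mm from the cradle point along the case's +x
- cradle3 (a point): cradle 3 (cradles 1, 2, 3 lie at y = -76, 0, +76 mm of the case): where the middle of the wide body of a properly lying bottle belongs; 64 mm above the bench, 28 mm above the base board. Its axes are the case's.
- neckend3 (a point): where the end of the cap of a bottle lying in cradle 3 belongs, 73 mm from the cradle point along the case's +x
- far_side (a joint): side on the case's +x edge (far; 256 mm wide; hinge at x = +64 mm); 72 mm high, 8 thick, hinge axis 32 mm above the bench. 0 = flat outwards, 1.57 rad = upright, at its stop; stays where left. Its free edge is a round wooden bar, 12 mm thick, 66 mm from the hinge, its middle 84 mm free over a hand hole 39 mm deep: fingers can straddle it from above and turn about it.
- near_side (a joint): side on the case's -x edge (near the robot; 256 mm wide; hinge at x = -64 mm); 72 mm high, 8 thick, hinge axis 32 mm above the bench. 0 = flat outwards, 1.57 rad = upright, at its stop; stays where left. Its free edge is a round wooden bar, 12 mm thick, 66 mm from the hinge, its middle 84 mm free over a hand hole 39 mm deep: fingers can straddle it from above and turn about it.
- left_side (a joint): side on the case's +y edge (118 mm wide, hinge at y = +128 mm); 72 mm high, 8 thick, hinge axis 32 mm above the bench. 0 = flat outwards, 1.57 rad = upright, at its stop; stays where left. Its free edge is a round wooden bar, 12 mm thick, 66 mm from the hinge, its middle 84 mm free over a hand hole 39 mm deep: fingers can straddle it from above and turn about it.
- right_side (a joint): side on the case's -y edge (118 mm wide, hinge at y = -128 mm); 72 mm high, 8 thick, hinge axis 32 mm above the bench. 0 = flat outwards, 1.57 rad = upright, at its stop; stays where left. Its free edge is a round wooden bar, 12 mm thick, 66 mm from the hinge, its middle 84 mm free over a hand hole 39 mm deep: fingers can straddle it from above and turn about it.
- bottle1: closed aluminium bottle with black cap, standing upright at the start (may be absent): body 46 mm across and 78 mm high, then a narrow neck and a cap 26 mm across up to 112 mm; about 0.2 kg. Origin at the centre of its foot, z axis along the bottle towards the cap.
- bottle1_mid (a point): on its axis, middle of the wide body, 39 mm from the foot
- bottle1_cap (a point): on its axis, end of the cap, 112 mm from the foot
- bottle2: closed aluminium bottle with black cap, standing upright at the start (may be absent): body 46 mm across and 78 mm high, then a narrow neck and a cap 26 mm across up to 112 mm; about 0.2 kg. Origin at the centre of its foot, z axis along the bottle towards the cap.
- bottle2_mid (a point): on its axis, middle of the wide body, 39 mm from the foot
- bottle2_cap (a point): on its axis, end of the cap, 112 mm from the foot
- bottle3: closed aluminium bottle with black cap, standing upright at the start (may be absent): body 46 mm across and 78 mm high, then a narrow neck and a cap 26 mm across up to 112 mm; about 0.2 kg. Origin at the centre of its foot, z axis along the bottle towards the cap.
- bottle3_mid (a point): on its axis, middle of the wide body, 39 mm from the foot
- bottle3_cap (a point): on its axis, end of the cap, 112 mm from the foot
- last: bystander: wooden shoe last, 180 mm long, 80 mm high, lying along y at the far right; leave alone
- hammer: bystander: hammer lying along y beyond the case; leave alone
- tin: bystander: steel tin, 72 mm across and 60 mm high, at the near left; leave alone
Not all that is in view belongs to the job. What is shaped like the bottle1 but turquoise or yellow is not meant.

How it is judged:
By the outcome, as a careful person would: the job done as asked, in the order asked, and still so for the second after the job is handed in, with the robot touching nothing.
Of bottle1, bottle2, bottle3 only 2 to 3 are there at a start; the rules pass over those that are not, and their reading is None.
At some moment in a run one of bottle1, bottle2, bottle3 may be knocked a few centimetres aside while the robot is not near it.
Once in a run the grip may slacken for a moment while it holds something.
It also fails if it takes over 210 s, if anything falls off the work surface, if the arm or the gripper's body presses on something with over 40 N, if the wrist force passes 120 N, or if a joint passes its speed limit or range.

### The arm

A 6-joint arm with a two-finger parallel gripper is mounted at the origin on the work surface. World frame = base frame: x ahead of the robot, y to its left, z up, the work surface at z = 0. Lengths are in mm, angles in rad, forces in N, time in s.
With the tool pointing down it reaches from about 375 to 900 mm from the base axis. Payload 3.1 kg.
Tool frame: the origin (TCP) lies on the centre line of the jaws, within the pads' length; the fingertips stand 11 mm ahead of it and the grasp point (between the pads) lies 8 mm behind it; z points along the fingers, y is the direction in which the jaws open and shut (so a half turn about z gives the same grasp; the last joint's range is limited). The gripper opens to 87 mm and grips with 3 to 60 N. Pads are 19 mm wide; open, the fingers measure 117 mm over their backs; the gripper's body (75 mm by 190 mm) begins 51 mm behind the grasp point.
Start: joints at [-1.51, 0.527, 1.433, -0, 1.181, -0.178], TCP at [147.861, -607.235, 233.548] pointing down, gripper open.
Joint ranges: [-3.08, 3.08], [-0.75, 2.2], [0.22, 2.44], [-1.43, 4.57], [0, 2.65], [-2.85, 2.85]. Speed limits (rad/s): [2.79, 2.79, 3.14, 3.14, 3.14, 3.14].

### API

Orientations are given as a unit quaternion [w, x, y, z].
In Python, from workcell import ctrl, solve_ik, vision, sensors gives the robot as it stands. The module is installed in compiled form; this text tells all that it offers. Calls block until the motion is done:
- ctrl.move_ptp(position, orientation): joint-space move of the TCP to a pose.
- ctrl.servo_line(position, attitude=None, v=150, until_force=None): straight line of the TCP; attitude=None keeps the orientation; v is the mean speed in mm/s. With until_force (N) it stops when the force on the tool has changed by that much, and returns True; else False.
- ctrl.movej(angles): joint-space move.
- ctrl.set_gripper(opening, force=None): opening from 0.0 (shut) to 1.0 (fully open); force is the grip in N (None keeps the last); returns when the fingers have stopped.
- ctrl.sleep(seconds).
- solve_ik(position, orientation): joint angles nearest the present ones, or None.
- vision.snapshot(name): name is "scene" or "top"; returns the picture (420x560x3 uint8, red, green, blue); there is no depth.
- vision.camera_params(name): a dict with "vfov" (degrees; the focal length in pixels is half the picture's height over the tangent of half this angle, whatever the lens; pixels are square), "cx", "cy" (the principal point, pixels), "extrinsics" (4x4, takes a point from camera to world coordinates). Camera axes: x right, y up, looking along -z (the intrinsics and any distortion apply to the point x, -y, -z); pixel columns grow to the right and rows downward; lengths in mm; the calibration is good to about 2 mm. A picture is of the moment at which its call begins. camera_params takes no time and is no camera call.
A pose or a line that the arm cannot do raises ctrl.Unreachable and nothing moves.
- ctrl.hand_in(): hands the job in, once; it reports no verdict.
Readings, each from a call of its own:
- sensors.read_clock(): time.
- sensors.read_joints(): joint angles.
- sensors.read_joint_velocities(): joint speeds.
- sensors.read_joint_efforts(): joint torques, N m.
- sensors.read_position(): TCP position.
- sensors.read_ee_rot(): TCP orientation.
- sensors.read_ft_force(): force on the tool from outside, world axes, zero at the start.
- sensors.read_wrist_torque(): the same for the moment, N m.
- sensors.read_opening(): opening from 0.0 (shut) to 1.0 (fully open).
Only numpy, scipy, OpenCV 4.12 (cv2) and the standard library are available. Lean on these libraries where they do the work, as an engineer would, in place of code of your own. Each camera call takes 0.05 s, during which the arm holds its last target.

## Working session

There is one attempt and no reset: what is moved stays moved. The work goes in short steps, each a Python script; the robot and the scene stay as the last script left them, time stands still between calls to the robot, and variables do not carry over. Pictures are saved under pics/ and viewed, and the job is handed in when it is done.

```bash
ls; mkdir -p pics; python3 - <<'E'
from workcell import ctrl, solve_ik, vision, sensors
import cv2,numpy as np
for n in ("scene","top"):
    im=vision.snapshot(n); cv2.imwrite(f"pics/{n}0.png",im[:,:,::-1])
    p=vision.camera_params(n); print(n,{k:(np.round(v,3).tolist() if k=='extrinsics' else v) for k,v in p.items()})
print(sensors.read_clock(),sensors.read_position(),sensors.read_ee_rot())
E
```

```text
pics
scene {'vfov': 44.097958460363465, 'cx': 270.2731185497156, 'cy': 203.65891699623617, 'extrinsics': [[0.35, -0.726, 0.592, 1318.059], [0.936, 0.28, -0.211, -281.972], [-0.013, 0.629, 0.778, 1175.031], [0.0, 0.0, 0.0, 1.0]]}
top {'vfov': 54.68291990191206, 'cx': 278.1714419184189, 'cy': 203.0963431497977, 'extrinsics': [[-0.006, 0.995, -0.103, 407.582], [-1.0, -0.004, 0.019, 15.73], [0.019, 0.103, 0.995, 1386.336], [0.0, 0.0, 0.0, 1.0]]}
0.1 [ 147.83405048 -606.58434858  232.66101187] [-9.99983931e-04  9.92878258e-01  1.19129184e-01  5.33817160e-05]
```

View pics/scene0.png

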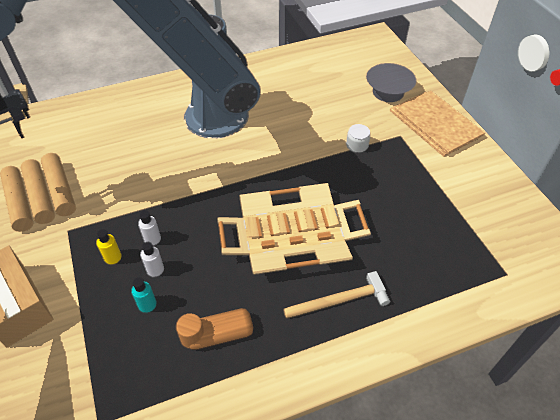

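View pics/top0.png

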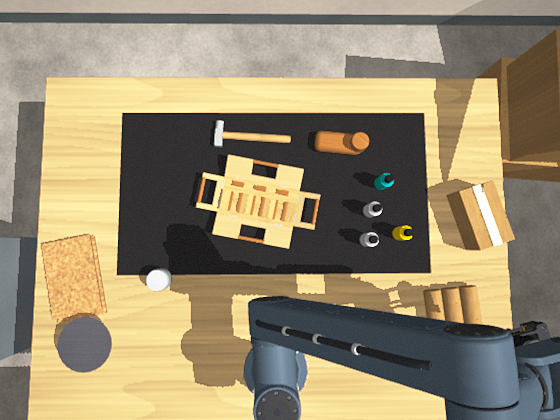

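```bash
cat > h.py <<'E'
import numpy as np,cv2
from workcell import ctrl, solve_ik, vision, sensors
def cam(n):
    p=vision.camera_params(n); f=210/np.tan(np.radians(p['vfov']/2)); return f,p['cx'],p['cy'],np.array(p['extrinsics'])
def ray(n,u,v):
    f,cx,cy,E=cam(n); d=E[:3,:3]@np.array([(u-cx)/f,-(v-cy)/f,-1.]); return E[:3,3],d/np.linalg.norm(d)
def plane(n,u,v,z):
    o,d=ray(n,u,v); return o+d*(z-o[2])/d[2]
def proj(n,P):
    f,cx,cy,E=cam(n); q=E[:3,:3].T@(np.asarray(P,float)-E[:3,3]); return np.array([cx+f*q[0]/-q[2], cy-f*q[1]/-q[2]])
def tri(uv1,uv2):
    o1,d1=ray("top",*uv1);o2,d2=ray("scene",*uv2)
    A=np.stack([d1,-d2],1); t=np.linalg.lstsq(A,o2-o1,rcond=None)[0]
    a=o1+t[0]*d1;b=o2+t[1]*d2; return (a+b)/2,np.linalg.norm(a-b)
def snap(n,fn,box=None,s=1):
    im=vision.snapshot(n); cv2.imwrite(f"pics/{fn}_full.png",im[:,:,::-1])
    if box: 
        u0,v0,u1,v1=box; c=im[v0:v1,u0:u1]; cv2.imwrite(f"pics/{fn}.png",cv2.resize(c,None,fx=s,fy=s,interpolation=cv2.INTER_CUBIC)[:,:,::-1])
    return im
E
python3 - <<'E'
import cv2
a=cv2.imread('pics/top0.png');b=cv2.imread('pics/scene0.png')
def c(a,u0,v0,u1,v1,s,fn): cv2.imwrite(fn,cv2.resize(a[v0:v1,u0:u1],None,fx=s,fy=s,interpolation=cv2.INTER_CUBIC))
c(a,185,145,335,255,5,'pics/topcase.png');c(b,210,170,380,280,4,'pics/scenecase.png');c(a,350,160,420,260,5,'pics/topbot.png');c(b,85,200,185,320,5,'pics/scenebot.png')
E
```

```text
(no output)
```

View pics/topcase.png

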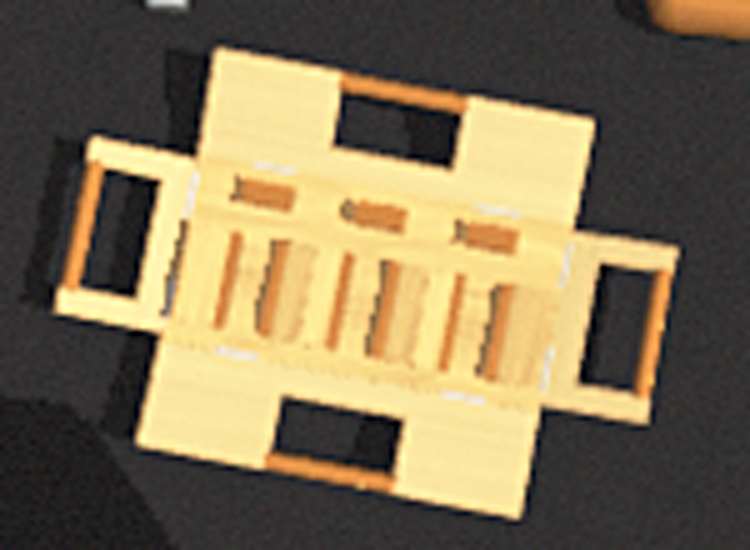

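View pics/scenecase.png

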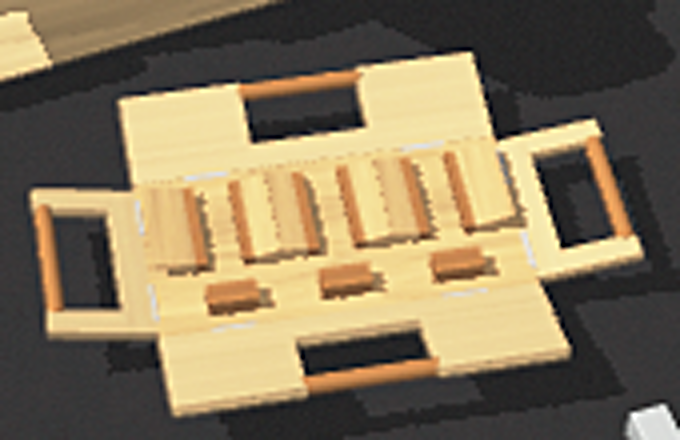

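View pics/topbot.png

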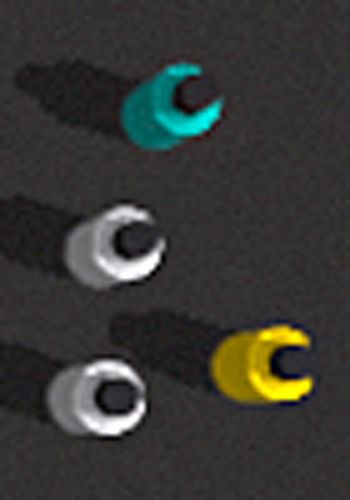

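View pics/scenebot.png

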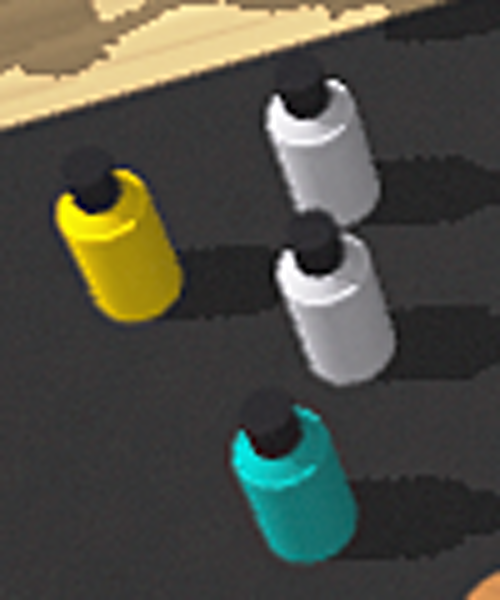

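```bash
python3 - <<'E'
from h import *
np.set_printoptions(precision=1,suppress=True)
T=lambda x,y:(185+x/5-.4,145+y/5-.4); S=lambda x,y:(210+x/4-.4,170+y/4-.4)
t=dict(far=(404,92),near=(330,473),left=(83,226),right=(653,333),b1=(488,237),b2=(375,215),b3=(266,194))
s=dict(far=(371,373),near=(300,82),left=(610,187),right=(48,258),b1=(235,293),b2=(348,278),b3=(460,262))
P={}
for k in t:
    p,e=tri(T(*t[k]),S(*s[k])); P[k]=p; print(k,p,'gap',round(e,1),'top@40',plane('top',*T(*t[k]),40)[:2],'scene@40',plane('scene',*S(*s[k]),40)[:2])
print((P['far']+P['near'])/2,(P['left']+P['right'])/2)
v=P['left']-P['right'];w=P['far']-P['near'];print(np.arctan2(-v[0],v[1]),np.arctan2(w[1],w[0]),np.linalg.norm(v[:2]),np.linalg.norm(w[:2]))
# bottles: cap centre & bottle
TB=lambda x,y:(350+x/5-.4,160+y/5-.4); SB=lambda x,y:(85+x/5-.4,200+y/5-.4)
for k,a,b in (('A',(134,238),(317,229)),('B',(117,397),(303,78))):
    print(k,tri(TB(*a),SB(*b)),plane('top',*TB(*a),112))
E
```

```text
far [678.   30.4  58.7] gap 2.4 top@40 [682.3  31.7] scene@40 [667.   34.4]
near [426.8  80.4  46.5] gap 0.9 top@40 [427.1  81.1] scene@40 [421.6  82. ]
left [590.8 244.1  46. ] gap 1.5 top@40 [591.9 245.8] scene@40 [586.8 246.1]
right [ 517.1 -133.6   55.8] gap 3.4 top@40 [ 518.9 -133.7] scene@40 [ 505.1 -133.1]
b1 [582.2 -25.6  47.1] gap 3.4 top@40 [583.7 -24.2] scene@40 [577.1 -25.6]
b2 [597.2  49.2  46.1] gap 4.2 top@40 [598.8  51.3] scene@40 [592.7  48.9]
b3 [611.8 122.6  46.4] gap 2.1 top@40 [613.2 124.1] scene@40 [607.5 123.9]
[552.4  55.4  52.6] [554.   55.2  50.9]
-0.19284726765546834 -0.1965541025258447 384.8071313169228 256.1456435655431
A (array([ 524.5, -322. ,  111.6]), np.float64(3.613325039971867)) [ 524.8 -320.1  112. ]
B (array([ 424.3, -309.1,  107.3]), np.float64(3.18256658583628)) [ 424.6 -306.3  112. ]
```

```bash
cat >> h.py <<'E'
from scipy.spatial.transform import Rotation as Rn
def quat(psi,al,flip=False):
    """tool z pitched al below horizontal along heading psi; y horizontal"""
    h=np.array([np.cos(psi),np.sin(psi),0]); z=np.cos(al)*h+np.array([0,0,-np.sin(al)])
    y=np.array([-np.sin(psi),np.cos(psi),0])*(-1 if flip else 1); x=np.cross(y,z)
    q=Rn.from_matrix(np.stack([x,y,z],1)).as_quat(); return [float(q[3]),float(q[0]),float(q[1]),float(q[2])]
C0=np.array([553.,55.]); YAW=-0.195
def case(x,y,z):
    c,s=np.cos(YAW),np.sin(YAW); return np.array([C0[0]+c*x-s*y, C0[1]+s*x+c*y, z])
E
python3 - <<'E'
from h import *
np.set_printoptions(precision=2,suppress=True)
TB=lambda x,y:(350+x/5-.4,160+y/5-.4)
print('yellow',plane('top',*TB(289,362),112),'turq',plane('top',*TB(192,95),112))
A=[524.5,-321];B=[424.5,-308]
for nm,P in (('A',A),('B',B)):
  for psi in (-.2,-.4,-.6,-.8,-1.0,-1.2):
    r=[]
    for al in (0,10,20,30,40,50):
      for f in (0,1):
        q=solve_ik([*P,42],quat(psi,np.radians(al),f)); r.append(f'{al}{"f" if f else ""}:'+('-' if q is None else str(np.round(q,1))))
    print(nm,psi,' '.join(r))
for c in (-76,76):
  for al in (80,90,100,110,120,130,140):
    for f in (0,1):
      q=solve_ik(case(-17,c,66),quat(YAW,np.radians(al),f)); print(c,al,f,None if q is None else np.array(q))
E
```

```text
yellow [ 446.   -415.82  112.  ] turq [ 616.34 -360.07  112.  ]
A -0.2 0:[-1.2  1.4  2.1  2.2  1.8  1.3] 0f:[-1.2  1.4  2.1  2.2  1.8 -1.9] 10:[-1.1  1.3  2.2  2.2  1.6  1.3] 10f:[-1.1  1.3  2.2  2.2  1.6 -1.8] 20:[-1.1  1.2  2.2  2.3  1.4  1.4] 20f:[-1.1  1.2  2.2  2.3  1.4 -1.7] 30:[-1.1  1.   2.2  2.3  1.1  1.5] 30f:[-1.1  1.   2.2  2.3  1.1 -1.6] 40:[-1.   0.9  2.1  2.3  0.8  1.7] 40f:[-1.   0.9  2.1  2.3  0.8 -1.5] 50:[-1.   0.8  2.   2.1  0.5  2. ] 50f:[-1.   0.8  2.   2.1  0.5 -1.2]
A -0.4 0:[-1.   1.5  2.1  2.5  1.9  1.3] 0f:[-1.   1.5  2.1  2.5  1.9 -1.9] 10:[-1.   1.3  2.2  2.5  1.7  1.3] 10f:[-1.   1.3  2.2  2.5  1.7 -1.8] 20:[-1.   1.2  2.2  2.6  1.5  1.4] 20f:[-1.   1.2  2.2  2.6  1.5 -1.7] 30:[-1.   1.1  2.2  2.6  1.2  1.5] 30f:[-1.   1.1  2.2  2.6  1.2 -1.6] 40:[-0.9  0.9  2.2  2.6  0.8  1.6] 40f:[-0.9  0.9  2.2  2.6  0.8 -1.5] 50:[-0.9  0.8  2.1  2.5  0.5  1.8] 50f:[-0.9  0.8  2.1  2.5  0.5 -1.3]
A -0.6 0:[-0.9  1.5  2.2  2.9  2.   1.4] 0f:[-0.9  1.5  2.2  2.9  2.  -1.7] 10:[-0.9  1.4  2.2  2.9  1.8  1.5] 10f:[-0.9  1.4  2.2  2.9  1.8 -1.7] 20:[-0.8  1.2  2.2  2.9  1.
[... 4505 characters left out ...]
.78 -1.6 ]
-76 140 1 [-0.23  1.01  1.22 -0.03  1.78  1.54]
76 80 0 [ 0.06  0.66  1.83 -0.1   0.48 -1.23]
76 80 1 [ 0.06  0.66  1.83 -0.1   0.48  1.91]
76 90 0 [ 0.04  0.69  1.71 -0.    0.74 -1.34]
76 90 1 [ 0.04  0.69  1.71 -0.    0.74  1.81]
76 100 0 [ 0.02  0.74  1.59  0.04  0.99 -1.38]
76 100 1 [0.02 0.74 1.59 0.04 0.99 1.76]
76 110 0 [ 0.    0.8   1.46  0.07  1.22 -1.41]
76 110 1 [0.   0.8  1.46 0.07 1.22 1.73]
76 120 0 [-0.01  0.88  1.35  0.09  1.43 -1.42]
76 120 1 [-0.01  0.88  1.35  0.09  1.43  1.72]
76 130 0 [-0.02  0.96  1.23  0.11  1.64 -1.43]
76 130 1 [-0.02  0.96  1.23  0.11  1.64  1.71]
76 140 0 [-0.03  1.05  1.12  0.13  1.84 -1.43]
76 140 1 [-0.03  1.05  1.12  0.13  1.84  1.71]
```

```bash
cat >> h.py <<'E'
AL=np.radians(35)
def zt(psi,al): return np.array([np.cos(al)*np.cos(psi),np.cos(al)*np.sin(psi),-np.sin(al)])
def pickpose(P,psi,up=0): return np.array([P[0],P[1],39+up])-3*zt(psi,AL)
E
python3 - <<'E'
from h import *
np.set_printoptions(precision=2,suppress=True)
for P in ([424.5,-308],[524.5,-321]):
  for psi in (-.9,-1.0,-1.1):
    for up in (0,100,180,240):
      print(psi,up,[None if (q:=solve_ik(pickpose(P,psi,up),quat(psi,AL,f))) is None else np.array(q) for f in (0,1)])
E
```

```text
-0.9 0 [array([-0.79,  1.12,  2.41,  3.24,  1.35,  1.61]), array([-0.79,  1.12,  2.41,  3.24,  1.35, -1.53])]
-0.9 100 [array([-0.79,  0.77,  2.42,  3.25,  1.02,  1.58]), array([-0.79,  0.77,  2.42,  3.25,  1.02, -1.56])]
-0.9 180 [array([-0.79,  0.47,  2.37,  3.29,  0.66,  1.52]), array([-0.79,  0.47,  2.37,  3.29,  0.66, -1.62])]
-0.9 240 [array([-0.79,  0.27,  2.29,  3.38,  0.39,  1.41]), array([-0.79,  0.27,  2.29,  3.38,  0.39, -1.73])]
-1.0 0 [array([-0.7 ,  1.09,  2.37,  3.39,  1.27,  1.67]), array([-0.7 ,  1.09,  2.37,  3.39,  1.27, -1.47])]
-1.0 100 [array([-0.7 ,  0.76,  2.38,  3.44,  0.96,  1.57]), array([-0.7 ,  0.76,  2.38,  3.44,  0.96, -1.57])]
-1.0 180 [array([-0.7 ,  0.48,  2.33,  3.55,  0.64,  1.41]), array([-0.7 ,  0.48,  2.33,  3.55,  0.64, -1.73])]
-1.0 240 [array([-0.7 ,  0.29,  2.26,  3.77,  0.42,  1.16]), array([-0.7 ,  0.29,  2.26,  3.77,  0.42, -1.98])]
-1.1 0 [array([-0.63,  1.06,  2.33,  3.56,  1.18,  1.69]), array([-0.63,  1.06,  2.33,  3.56,  1.18, -1.45])]
-1.1 100 [array([-0.63,  0.74,  2.34,  3.63,  0.91,  1.54]), array([-0.63,  0.74,  2.34,  3.63,  0
[... 875 characters left out ...]
  2.12,  3.72,  0.69, -1.77])]
-1.0 180 [array([-0.56,  0.52,  2.09,  3.93,  0.51,  1.11]), array([-0.56,  0.52,  2.09,  3.93,  0.51, -2.03])]
-1.0 240 [array([-0.56,  0.39,  2.03,  4.24,  0.4 ,  0.77]), array([-0.56,  0.39,  2.03,  4.24,  0.4 , -2.37])]
-1.1 0 [array([-0.51,  0.96,  2.07,  3.78,  0.87,  1.49]), array([-0.51,  0.96,  2.07,  3.78,  0.87, -1.65])]
-1.1 100 [array([-0.51,  0.72,  2.08,  3.94,  0.69,  1.27]), array([-0.51,  0.72,  2.08,  3.94,  0.69, -1.87])]
-1.1 180 [array([-0.51,  0.53,  2.04,  4.19,  0.56,  0.97]), array([-0.51,  0.53,  2.04,  4.19,  0.56, -2.17])]
-1.1 240 [array([-0.51,  0.4 ,  1.99,  4.47,  0.49,  0.64]), array([-0.51,  0.4 ,  1.99,  4.47,  0.49, -2.5 ])]
```

```bash
python3 - <<'E'
from h import *
P=[424.5,-308.5];psi=-.9
ctrl.set_gripper(1.0)
ctrl.move_ptp(pickpose(P,psi,180),quat(psi,AL)); print(sensors.read_clock(),sensors.read_position(),sensors.read_joints())
ctrl.servo_line(pickpose(P,psi,90),v=120)
a=snap('top','a_top',(330,140,450,290),4);b=snap('scene','a_sc',(60,150,260,300),4);print(sensors.read_clock())
E
```

```text
3.0833 [ 423.28381855 -307.06756245  220.96365299] [-0.78973763  0.47345278  2.36493221  3.28933919  0.66015353  1.51709267]
4.0833
```

View pics/a_top.png

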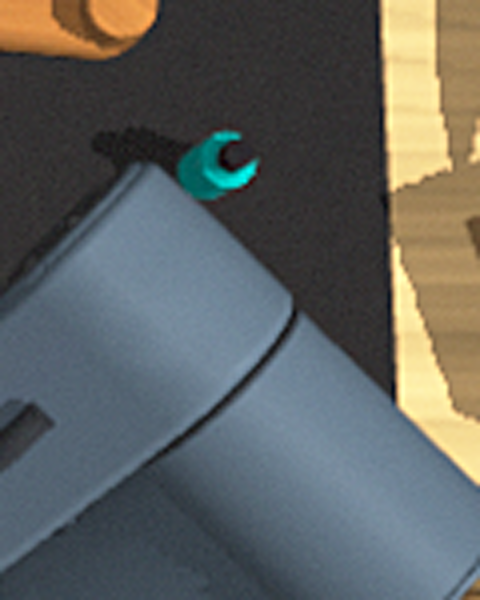

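View pics/a_sc.png

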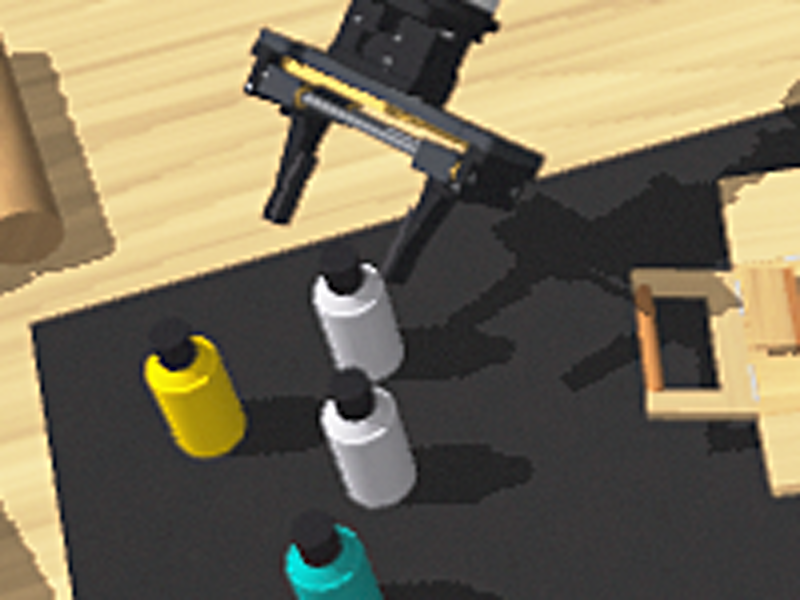

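```bash
python3 - <<'E'
from h import *
p=sensors.read_position(); tip=p+11*zt(-.9,AL); n=np.array([np.sin(.9),np.cos(.9),0])
print(p,tip,proj('scene',tip),[(np.round((proj('scene',tip+s*n*51)-[60,150])*4)) for s in (-1,1)])
print([(proj('scene',[424.5,-308.5,z])-[60,150])*4 for z in (0,78,112)],[(proj('scene',[524.5,-321,z])-[60,150])*4 for z in (0,78,112)])
E
```

```text
[ 423.13916418 -306.7220759   131.70089231] [ 428.74028802 -313.78037814  125.39155151] [142.97771119 212.74883697] [array([271., 220.]), array([394., 283.])]
[array([375.04404216, 355.58841086]), array([353.00661152, 287.93902304]), array([342.78092132, 256.54871747])] [array([389.28106836, 476.60650813]), array([366.86362151, 411.35726742]), array([356.43133482, 380.99257915])]
```

```bash
python3 - <<'E'
from h import *
P=[424.5,-308.5];psi=-.9
print(ctrl.servo_line(pickpose(P,psi,0),v=90,until_force=6),sensors.read_position())
b=snap('scene','b_sc',(85,170,235,280),5);print(sensors.read_clock())
E
```

```text
False [ 423.00482726 -306.59710356   41.29818345]
5.2833
```

View pics/b_sc.png

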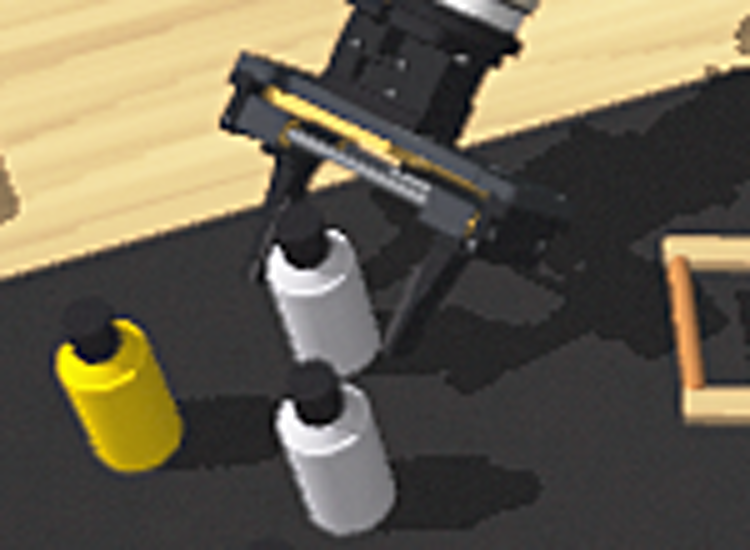

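```bash
python3 - <<'E'
from h import *
psi=-.9
ctrl.set_gripper(0.3,force=45); print('op',sensors.read_opening()*87,sensors.read_ft_force())
p=sensors.read_position()
ctrl.servo_line(p+[0,0,90],v=120)
b=snap('scene','c_sc',(85,130,235,260),5);print(sensors.read_clock(),sensors.read_opening()*87,sensors.read_ft_force())
E
```

```text
op 45.27790559097727 [-2.26987115 -1.52972816  1.19387625]
7.0167 45.15811393062609 [-0.22464301 -0.1379914  -3.07761537]
```

View pics/c_sc.png

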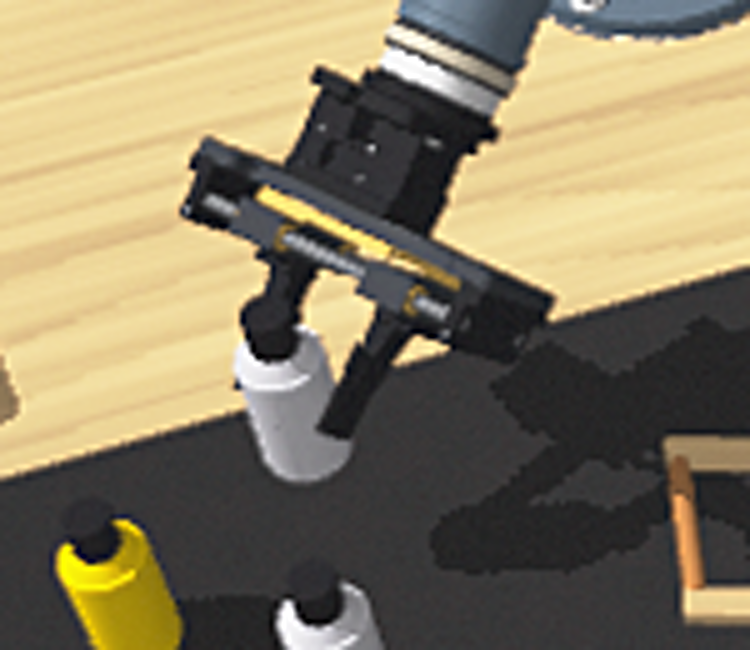

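```bash
cat >> h.py <<'E'
def placepose(cy,up=0,dx=0): return case(-17+dx,cy,64+up)-3*zt(YAW,AL+np.pi/2)
def transfer(cy):
    q=np.array(sensors.read_joints()); m=q.copy()
    qf=np.array(solve_ik(placepose(cy,120),quat(YAW,AL+np.pi/2)))
    m[1]=.35;m[2]=1.95;m[4]=.08
    ctrl.movej(list(m)); print('m1',sensors.read_position())
    m2=m.copy(); m2[3]=qf[3]; m2[5]=qf[5]; m2[0]=(m[0]+qf[0])/2
    ctrl.movej(list(m2)); print('m2',sensors.read_position())
    ctrl.movej(list(qf)); print('pre',sensors.read_position(),np.round(qf,2))
E
python3 - <<'E'
from h import *
print(solve_ik(placepose(-76,120),quat(YAW,AL+np.pi/2)),solve_ik(placepose(-76,0),quat(YAW,AL+np.pi/2)))
p=sensors.read_position(); ctrl.servo_line(p+[0,0,80],v=120)
transfer(-76)
snap('scene','d_sc',(160,100,400,290),3);snap('top','d_top',(185,145,335,255),5);print(sensors.read_clock(),sensors.read_opening()*87,sensors.read_ft_force())
E
```

```text
[-0.23286649  0.72686126  1.33704417 -0.02186636  1.68818776 -1.60438105] [-0.23286649  0.88459228  1.38392809 -0.02179863  1.48362124 -1.59992143]
m1 [ 533.64059913 -385.96540284  298.70548982]
m2 [ 595.23519039 -207.64145719  267.07873272]
pre [523.54294437 -16.94688339 186.31146225] [-0.23  0.73  1.34 -0.02  1.69 -1.6 ]
12.8417 45.26025899142582 [ 0.27479669  0.16634333 -1.14422777]
```

View pics/d_sc.png

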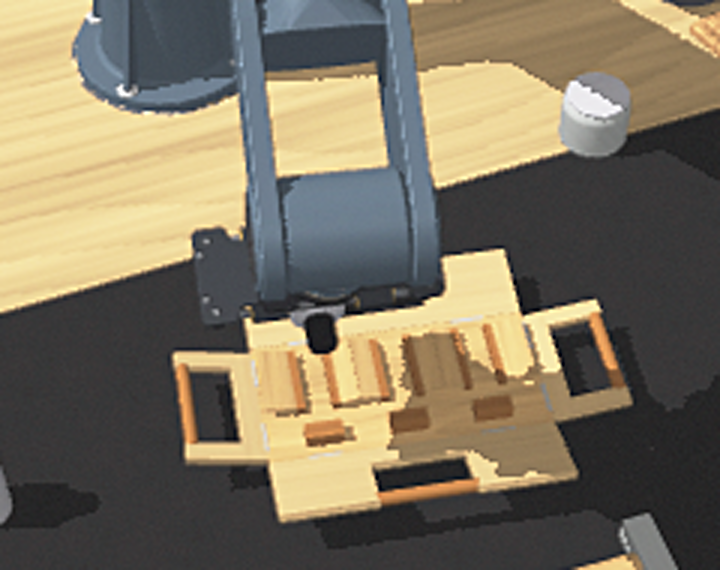

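View pics/d_top.png

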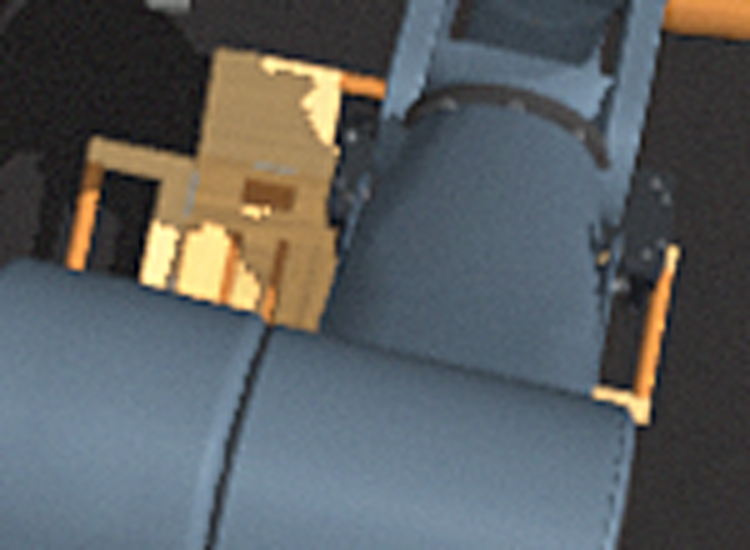

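```bash
python3 - <<'E'
from h import *
p=np.array(sensors.read_position()); mid=p+3*zt(YAW,AL+np.pi/2)
h=np.array([np.cos(YAW),np.sin(YAW),0])
print(p-placepose(-76,120), (proj('scene',mid+73*h)-[160,100])*3)
from scipy.spatial.transform import Rotation
E
```

```text
[-0.01417721 -0.45263017  0.15152706] [323.09587706 343.95200318]
```

```bash
python3 -c "
import cv2
a=cv2.imread('pics/d_sc_full.png');cv2.imwrite('pics/d2.png',cv2.resize(a[190:260,230:310],None,fx=9,fy=8,interpolation=cv2.INTER_CUBIC))"
```

```text
(no output)
```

View pics/d2.png

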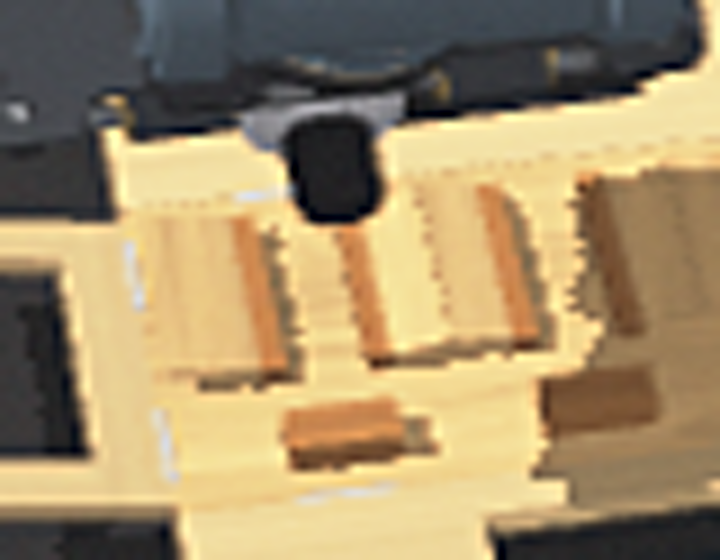

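```bash
python3 - <<'E'
from h import *
print(ctrl.servo_line(placepose(-76,14),v=80,until_force=6),sensors.read_position())
snap('scene','e_sc',(220,180,320,260),8);print(sensors.read_clock())
h=np.array([np.cos(YAW),np.sin(YAW),0]);mid=np.array(sensors.read_position())+3*zt(YAW,AL+np.pi/2)
print((proj('scene',mid+73*h)-[220,180])*8,(proj('scene',case(56,-76,64))-[220,180])*8,(proj('scene',case(44,-76,49))-[220,180])*8)
E
```

```text
False [523.63005275 -16.6515125   80.94457501]
14.3667
[388.58045949 478.69005187] [389.0771284  503.41440905] [383.92423794 499.72910663]
```

View pics/e_sc.png

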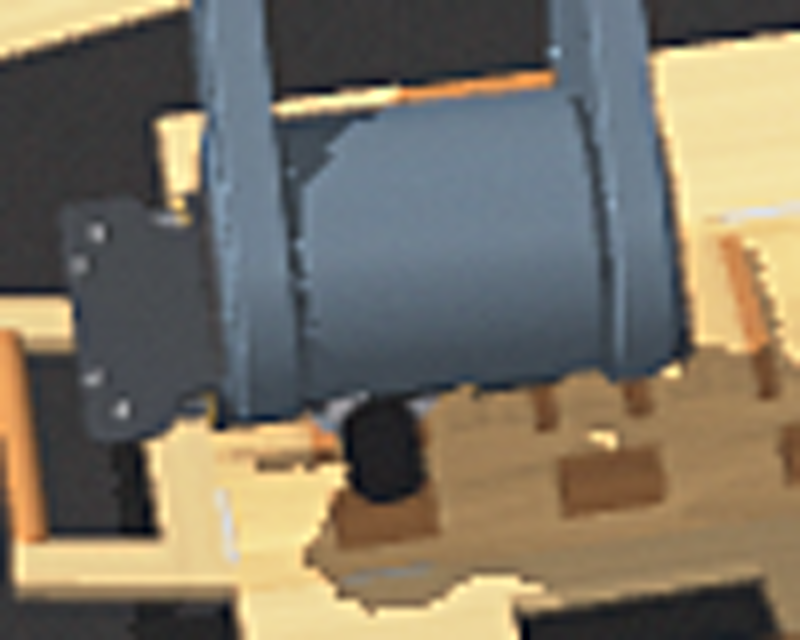

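```bash
python3 - <<'E'
from h import *
print(ctrl.servo_line(placepose(-76,-4),v=30,until_force=5),np.array(sensors.read_position())-placepose(-76,0),sensors.read_ft_force(),sensors.read_opening()*87)
ctrl.set_gripper(58/87,force=20); print(sensors.read_opening()*87,sensors.read_clock())
p=np.array(sensors.read_position())
ctrl.servo_line(p-60*zt(YAW,AL+np.pi/2),v=100)
ctrl.servo_line(np.array(sensors.read_position())+[0,0,60],v=150)
snap('scene','f_sc',(190,150,390,290),4);print(sensors.read_clock(),sensors.read_position())
E
```

```text
True [-0.01970589 -0.13673206  1.74786202] [1.59948293 0.03173905 4.51755375] 45.272730025452944
58.002670655863014 15.4
16.75 [555.4359294  -22.84130845 175.41437529]
```

View pics/f_sc.png

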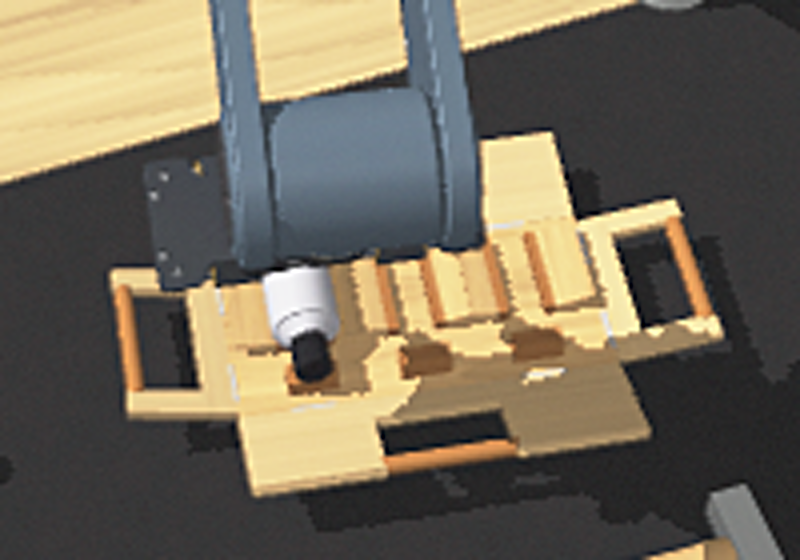

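```bash
python3 - <<'E'
from h import *
ctrl.servo_line(np.array(sensors.read_position())+[0,0,40],v=150)
q=np.array(sensors.read_joints())
ctrl.movej([-.5,.35,1.95,float(q[3]),.08,float(q[5])])
ctrl.movej([-1.3,.2,1.95,3.3,.08,1.5]); print(sensors.read_position())
ctrl.set_gripper(1.0)
snap('top','g_top',(340,150,430,260),5);snap('scene','g_sc',(60,150,260,300),4);print(sensors.read_clock())
import cv2
a=cv2.imread('pics/g_top_full.png');cv2.imwrite('pics/g_case.png',cv2.resize(a[145:255,185:335],None,fx=5,fy=5,interpolation=cv2.INTER_CUBIC))
E
```

```text
[ 274.97644405 -588.32703563  399.23589881]
22.3667
```

View pics/g_top.png

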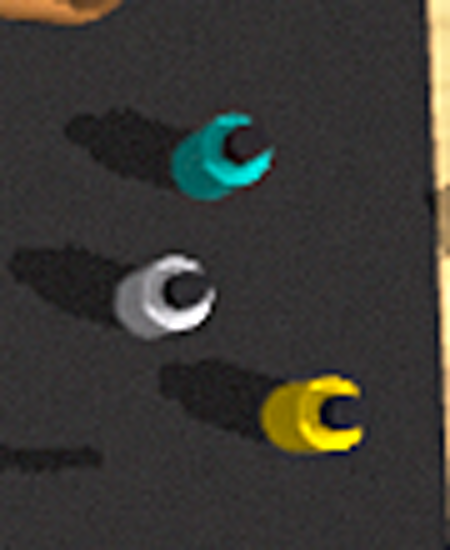

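View pics/g_sc.png

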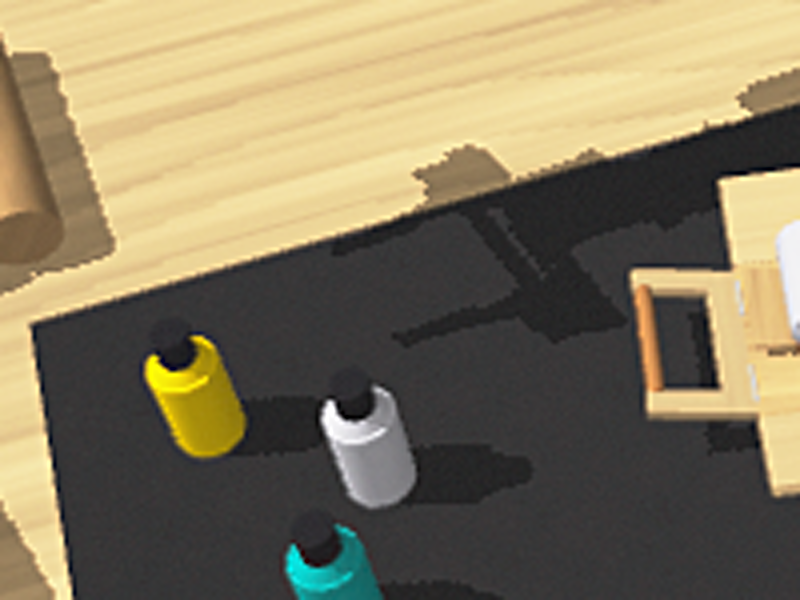

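View pics/g_case.png

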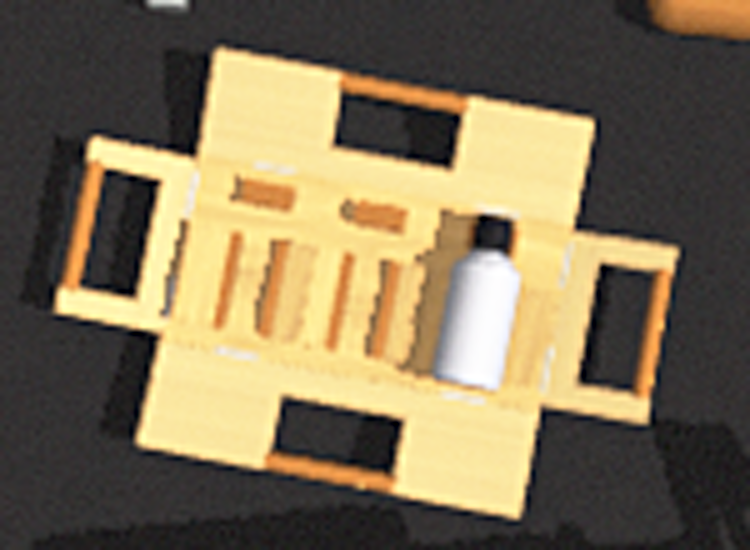

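```bash
python3 - <<'E'
from h import *
P=[524.5,-321.];psi=-.95
ctrl.move_ptp(pickpose(P,psi,150),quat(psi,AL)); print(np.round(sensors.read_joints(),2))
print(ctrl.servo_line(pickpose(P,psi,0),v=90,until_force=6),sensors.read_position())
snap('scene','h_sc',(85,170,235,280),5)
ctrl.set_gripper(0.3,force=45); print('op',sensors.read_opening()*87,sensors.read_ft_force())
p=np.array(sensors.read_position()); ctrl.servo_line(p+[0,0,170],v=120)
snap('scene','i_sc',(60,110,260,260),4);print(sensors.read_clock(),sensors.read_opening()*87,sensors.read_ft_force(),np.round(sensors.read_joints(),2))
E
```

```text
[-0.59  0.59  2.12  3.7   0.57  1.3 ]
False [ 523.23986212 -319.12141784   41.39757421]
op 44.858447572401964 [-1.25140205  0.13969311  0.56076779]
28.1833 44.892407773481054 [-0.58646508 -0.68118851 -1.50566036] [-0.59  0.54  2.11  3.76  0.52  1.23]
```

View pics/i_sc.png

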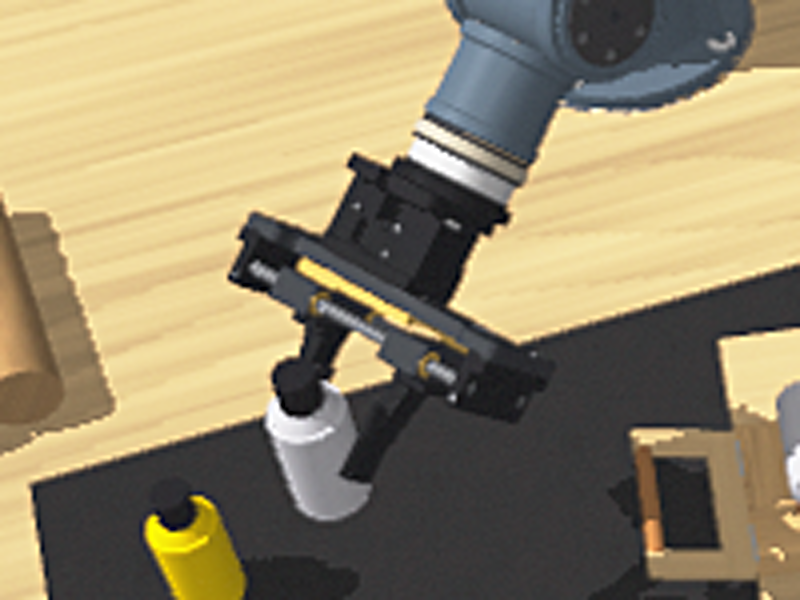

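```bash
python3 - <<'E'
from h import *
transfer(76)
print(sensors.read_opening()*87)
print(ctrl.servo_line(placepose(76,14),v=100,until_force=6),sensors.read_position())
snap('scene','j_sc',(260,160,360,240),8);print(sensors.read_clock())
h=np.array([np.cos(YAW),np.sin(YAW),0]);mid=np.array(sensors.read_position())+3*zt(YAW,AL+np.pi/2)
print((proj('scene',mid+73*h)-[260,160])*8,(proj('scene',case(56,76,64))-[260,160])*8)
E
```

```text
m1 [ 592.92054777 -280.56729841  298.70078713]
m2 [626.43195792 -77.23297624 267.25374166]
pre [552.865762   132.17373004 186.34869023] [-0.02  0.77  1.23  0.1   1.74 -1.41]
45.10202692498074
False [553.27575868 132.55187412  81.10989752]
34.5083
[530.45671263 572.8724046 ] [526.48651409 597.9606192 ]
```

View pics/j_sc.png

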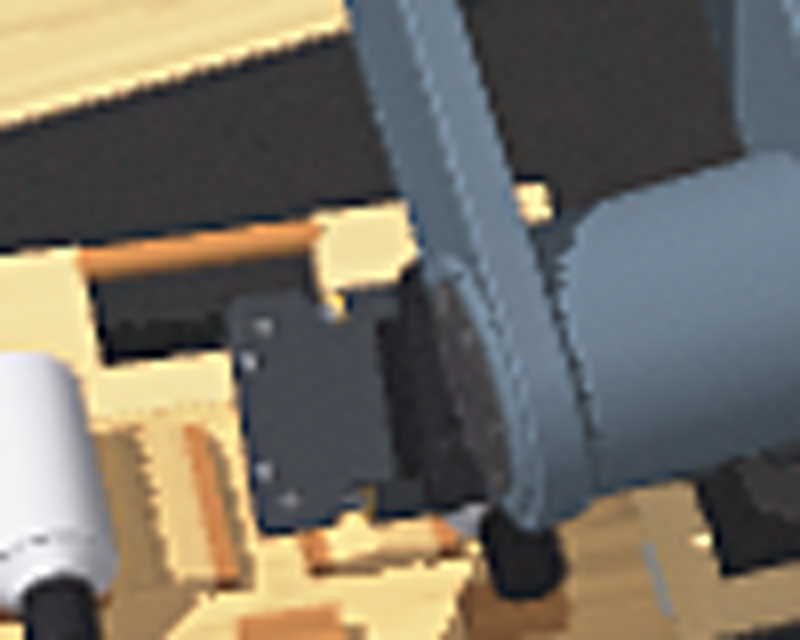

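```bash
python3 - <<'E'
from h import *
print(ctrl.servo_line(placepose(76,-4),v=30,until_force=5),np.array(sensors.read_position())-placepose(76,0),sensors.read_ft_force(),sensors.read_opening()*87)
ctrl.set_gripper(58/87,force=20)
p=np.array(sensors.read_position())
ctrl.servo_line(p-60*zt(YAW,AL+np.pi/2),v=100)
ctrl.servo_line(np.array(sensors.read_position())+[0,0,100],v=150)
q=np.array(sensors.read_joints())
ctrl.movej([-1.2,.1,1.6,0,1.3,float(q[5])])
print(sensors.read_clock(),sensors.read_position())
snap('scene','k_sc',(200,160,380,290),4)
snap('top','k_top',(185,145,335,255),5)
E
```

```text
True [ 0.18174428 -0.11141546  3.59061507] [ 1.90092868 -1.13228237  2.92126462] 44.830185021917686
39.3667 [ 275.78664743 -401.3454442   403.81441625]
```

View pics/k_sc.png

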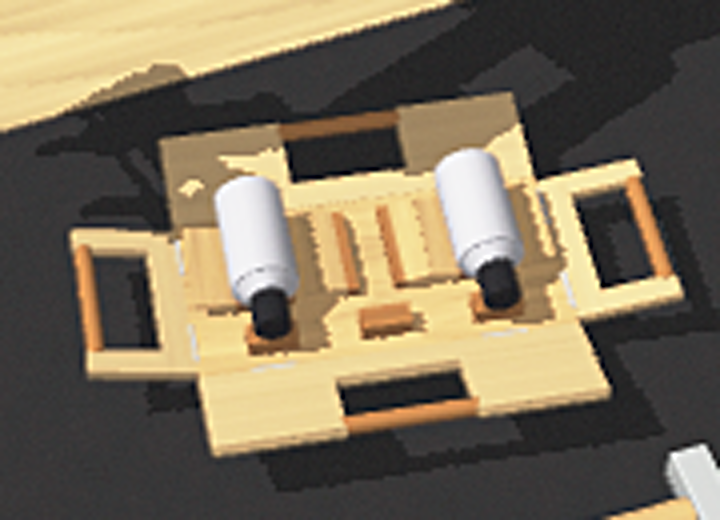

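View pics/k_top.png

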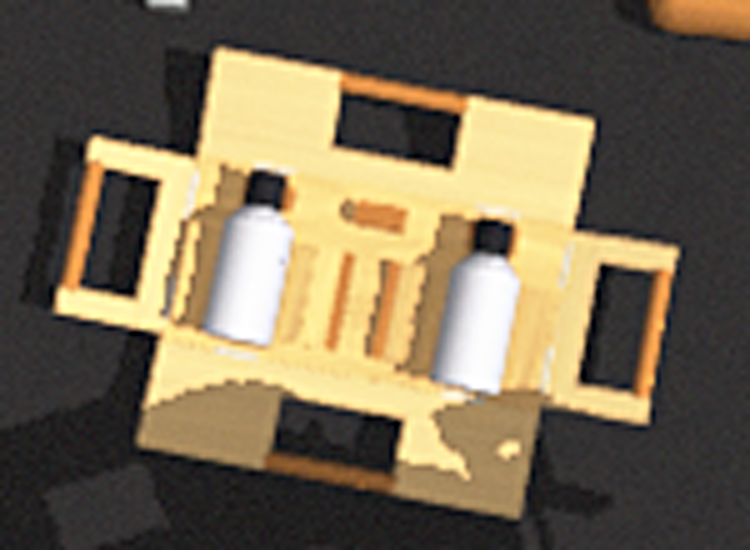

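View pics/k_top_full.png

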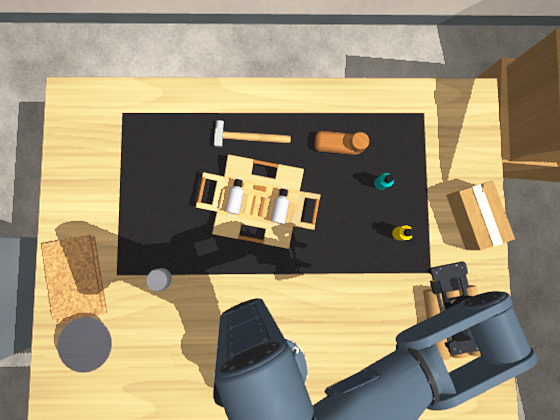

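```bash
python3 - <<'E'
from h import *
T=lambda x,y:(185+x/5-.4,145+y/5-.4);S=lambda x,y:(200+x/4-.4,160+y/4-.4)
c,s=np.cos(YAW),np.sin(YAW)
def loc(p): d=p[:2]-C0; return np.round([c*d[0]+s*d[1],-s*d[0]+c*d[1]],1)
for nm,p,z in (('cap3',(268,172),77),('foot3',(238,342),80),('cap1',(496,220),77),('foot1',(467,389),80)):
    print(nm,loc(plane('top',*T(*p),z)))
for nm,p in (('sh3t',(268,208)),('sh1t',(492,255))): print(nm,loc(plane('top',*T(*p),75)))
E
```

```text
cap3 [55.1 77.1]
foot3 [-57.6  73.7]
cap1 [ 52.5 -74.6]
foot1 [-59.4 -76.8]
sh3t [32.1 72.6]
sh1t [ 29.7 -76.4]
```

```bash
python3 - <<'E'
from h import *
import cv2
a=cv2.imread('pics/k_top_full.png')
cv2.imwrite('pics/k3.png',cv2.resize(a[180:235,265:305],None,fx=12,fy=10,interpolation=cv2.INTER_CUBIC))
c,s=np.cos(YAW),np.sin(YAW)
for x,z in ((-64,36),(64,36),(56,77),(-56,80)): print(x,(proj('top',case(x,-76,z))-[265,180])*[12,10])
E
```

```text
-64 [147.18907024 444.56193848]
64 [233.41413213  70.19629538]
56 [233.08999291  76.20391808]
-56 [155.54572519 413.27195   ]
```

View pics/k3.png

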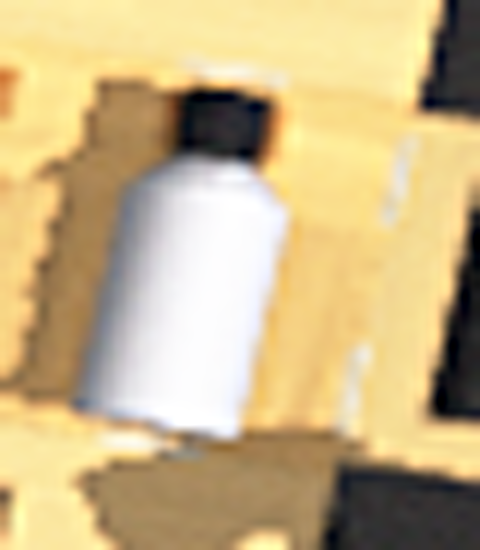

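```bash
cat >> h.py <<'E'
def loc(p):
    c,s=np.cos(YAW),np.sin(YAW); d=np.asarray(p)[:2]-C0; return np.array([c*d[0]+s*d[1],-s*d[0]+c*d[1],p[2] if len(p)>2 else 0])
OUT=dict(far=(1,0,64,YAW+np.pi/2),near=(-1,0,64,YAW+np.pi/2),left=(0,1,128,YAW),right=(0,-1,128,YAW))
def bar(k,th,dr=0,dz=0,rr=66):
    ox,oy,h,psi=OUT[k]; r=h+dr+rr*np.cos(th); return case(ox*r,oy*r,32+dz+rr*np.sin(th))
E
python3 - <<'E'
from h import *
np.set_printoptions(precision=1,suppress=True)
P=dict(far=[678,30.4,58.7],near=[426.8,80.4,46.5],left=[590.8,244.1,46],right=[517.1,-133.6,55.8])
for k in P: print(k,loc(P[k]),'->0.25 rad gives',loc(bar(k,.25)), 'th from z',np.arcsin((P[k][2]-32)/66))
for k in OUT:
  for th in (.1,.3,.8,1.57):
    q=solve_ik(bar(k,th),quat(OUT[k][3],np.pi/2)); print(k,th,None if q is None else np.round(q,2))
E
```

```text
far [127.4   0.1  58.7] ->0.25 rad gives [127.9  -0.   48.3] th from z 0.41648174307453373
near [-128.7    0.5   46.5] ->0.25 rad gives [-127.9    0.    48.3] th from z 0.2215038403238718
left [  0.4 192.8  46. ] ->0.25 rad gives [  0.  191.9  48.3] th from z 0.21374505821174955
right [   1.3 -192.    55.8] ->0.25 rad gives [  -0.  -191.9   48.3] th from z 0.3689175907746828
far 0.1 None
far 0.3 None
far 0.8 None
far 1.57 None
near 0.1 None
near 0.3 None
near 0.8 None
near 1.57 None
left 0.1 [ 0.2  0.8  1.5 -0.   0.8 -1.2]
left 0.3 [ 0.2  0.8  1.5 -0.   0.8 -1.2]
left 0.8 [ 0.2  0.7  1.5 -0.   0.9 -1.2]
left 1.57 [ 0.1  0.7  1.6 -0.   0.9 -1.3]
right 0.1 [-0.5  0.7  1.8 -0.   0.6 -1.8]
right 0.3 [-0.5  0.7  1.8 -0.   0.7 -1.8]
right 0.8 [-0.4  0.6  1.8 -0.   0.7 -1.8]
right 1.57 [-0.3  0.6  1.8 -0.   0.8 -1.7]
```

```bash
cat >> h.py <<'E'
OUT['far']=(1,0,64,YAW-np.pi/2);OUT['near']=(-1,0,64,YAW-np.pi/2)
DZ=-4
def outv(k):
    a=case(OUT[k][0],OUT[k][1],0)-case(0,0,0); return a
def grip_bar(k,th=.26,gap=36):
    Q=quat(OUT[k][3],np.pi/2)
    ctrl.set_gripper(gap/87,force=20)
    ctrl.move_ptp(bar(k,th)+[0,0,90],Q); print(np.round(sensors.read_joints(),2))
    print('hit',ctrl.servo_line(bar(k,th)+[0,0,DZ],v=80,until_force=5),sensors.read_position())
    f0=np.array(sensors.read_ft_force())
    ctrl.set_gripper(0.0,force=25)
    f=np.array(sensors.read_ft_force())-f0
    print('gap',sensors.read_opening()*87,'f radial',f@outv(k),'fz',f[2],'clock',sensors.read_clock())
E
python3 - <<'E'
from h import *
for k in ('far','near'):
  for th in (.2,1.57):
    for up in (0,90):
      q=solve_ik(bar(k,th)+[0,0,up],quat(OUT[k][3],np.pi/2)); print(k,th,up,None if q is None else np.round(q,2))
grip_bar('right')
snap('scene','l_sc',(160,160,340,290),4)
E
```

```text
far 0.2 0 [-0.12  0.83  1.41 -0.    0.9   0.08]
far 0.2 90 [-0.12  0.71  1.37 -0.    1.06  0.08]
far 1.57 0 [-0.11  0.69  1.56 -0.    0.89  0.08]
far 1.57 90 [-0.11  0.57  1.5  -0.    1.07  0.08]
near 0.2 0 [-0.07  0.65  2.05 -0.    0.44  0.12]
near 0.2 90 [-0.07  0.45  1.99 -0.    0.7   0.12]
near 1.57 0 [-0.09  0.58  1.87 -0.    0.69  0.11]
near 1.57 90 [-0.09  0.42  1.8  -0.    0.92  0.11]
[-0.46  0.54  1.75 -0.    0.85 -1.84]
hit False [ 516.19916829 -133.31266089   45.43518194]
gap 10.88002051125058 f radial 2.1175693191482066 fz 1.525006391184992 clock 43.7083
```

View pics/l_sc.png

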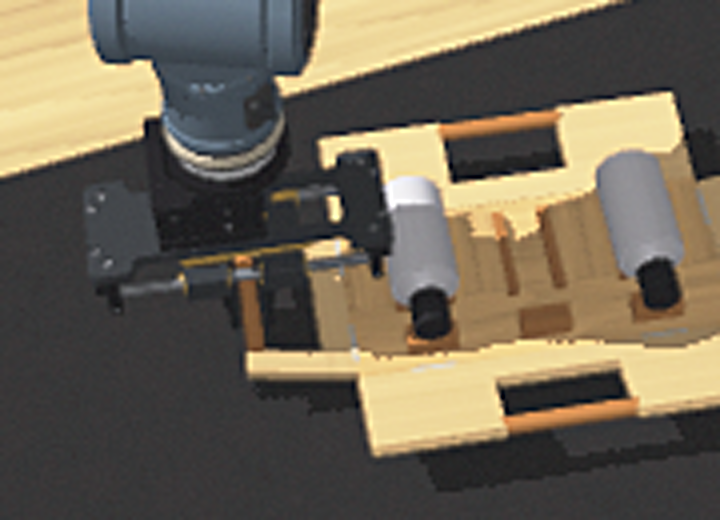

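```bash
cat >> h.py <<'E'
def raise_side(k,th0=.26,th1=1.57,n=10,v=60,over=0,maxf=35):
    p=np.array(sensors.read_position()); off=p-bar(k,th0)   # keep the actual grip offset
    off=off-(off@outv(k))*outv(k)*0
    for th in np.linspace(th0,th1,n+1)[1:]:
        ctrl.servo_line(bar(k,th)+off,v=v)
        f=np.array(sensors.read_ft_force()); print(round(th,2),'out',round(f@outv(k),1),'z',round(f[2],1),'gap',round(sensors.read_opening()*87,1))
        if np.linalg.norm(f)>maxf: print('STOP'); break
    print(sensors.read_position(),sensors.read_clock())
E
python3 - <<'E'
from h import *
raise_side('right',n=8,th1=1.3)
snap('scene','m_sc',(160,160,340,290),4)
E
```

```text
0.39 out 3.0 z -0.0 gap 11.1
0.52 out 4.6 z 1.3 gap 11.0
0.65 out 5.3 z 2.8 gap 11.3
0.78 out 8.4 z 5.2 gap 11.1
0.91 out 10.1 z 8.9 gap 11.2
1.04 out 11.9 z 14.0 gap 10.9
1.17 out 9.0 z 15.3 gap 11.3
1.3 out 7.1 z 13.9 gap 11.2
[525.16929185 -89.6377061   93.8356977 ] 46.0917
```

View pics/m_sc.png

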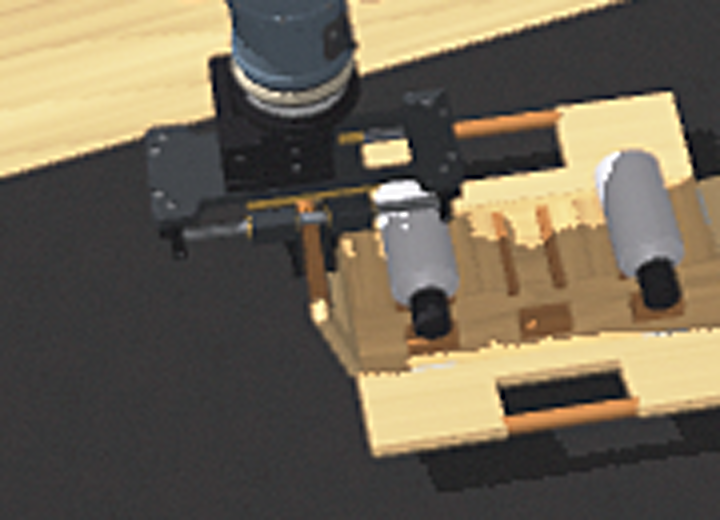

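```bash
cat >> h.py <<'E'
def finish(k,zup=0):
    p=np.array(sensors.read_position())
    r=ctrl.servo_line(p-outv(k)*10+[0,0,zup],v=25,until_force=14)
    p=np.array(sensors.read_position()); L=loc(p); f=np.array(sensors.read_ft_force())
    print('stop',r,'loc',np.round(L,1),'f out',round(f@outv(k),1),'fz',round(f[2],1),'gap',round(sensors.read_opening()*87,1),sensors.read_clock())
def release(k,gap=36):
    ctrl.set_gripper(gap/87,force=20)
    p=np.array(sensors.read_position()); ctrl.servo_line(p+[0,0,90],v=150)
E
python3 - <<'E'
from h import *
raise_side('right',th0=1.3,th1=1.54,n=3)
finish('right')
E
```

```text
1.38 out 2.8 z 6.4 gap 10.9
1.46 out 3.8 z 6.7 gap 11.3
1.54 out 3.1 z 6.4 gap 11.3
[528.48502702 -74.43865123  96.7319746 ] 46.8917
stop True loc [   1.2 -128.5   96.9] f out 2.3 fz 3.3 gap 11.0 47.2167
```

```bash
python3 - <<'E'
from h import *
for i in range(3):
    finish('right'); ctrl.sleep(.2); print(np.round(sensors.read_ft_force(),1), loc(sensors.read_position()))
snap('scene','n_sc',(160,160,340,290),4)
E
```

```text
stop True loc [   1.2 -128.5   96.8] f out 2.7 fz 3.2 gap 10.8 47.4833
[-0.6 -0.4  3.2] [   1.13361709 -128.49748397   96.84242928]
stop True loc [   1.2 -128.5   96.9] f out 2.0 fz 3.2 gap 11.0 47.9417
[-1.2 -0.5  3.6] [   1.14825711 -128.48173622   96.86100985]
stop True loc [   1.2 -128.5   96.9] f out 1.3 fz 3.2 gap 11.1 48.4
[-0.4 -1.4  3.2] [   1.14946113 -128.4823813    96.8660036 ]
```

View pics/n_sc.png

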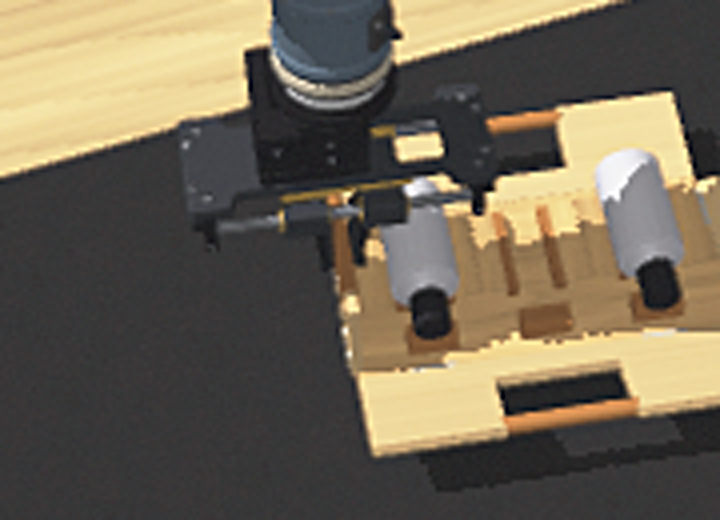

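```bash
python3 - <<'E'
from h import *
release('right',22)
grip_bar('left')
E
```

```text
[ 0.21  0.66  1.48 -0.    1.   -1.16]
hit False [590.6688043  243.28252789  45.62472819]
gap 11.097588248186453 f radial 4.850796918354974 fz 0.5963866230448294 clock 53.65
```

```bash
python3 - <<'E'
from h import *
raise_side('left',n=10,th1=1.52)
finish('left');ctrl.sleep(.2);finish('left')
E
```

```text
0.39 out 5.3 z 0.3 gap 11.7
0.51 out 7.4 z 2.5 gap 11.0
0.64 out 9.6 z 5.7 gap 11.2
0.76 out 13.3 z 8.1 gap 10.8
0.89 out 15.8 z 12.3 gap 11.2
1.02 out 18.6 z 17.0 gap 11.4
1.14 out 18.9 z 22.3 gap 11.2
1.27 out 18.7 z 27.9 gap 11.1
STOP
[584.045342   207.77216377  97.59106391] 55.9833
stop True loc [  0.6 154.   98.8] f out 1.8 fz 2.1 gap 11.2 56.2083
stop False loc [  0.6 147.4 100.6] f out 8.3 fz 11.4 gap 11.4 56.9583
```

```bash
python3 - <<'E'
from h import *
print(sensors.read_position(),sensors.read_ee_rot(),quat(YAW,np.pi/2),np.round(sensors.read_joints(),3),sensors.read_ft_force())
snap('scene','o_sc',(200,140,400,290),4)
E
```

```text
[582.16026341 199.48086914 100.57114938] [0.00356292 0.09904115 0.99504155 0.00839445] [3.047076274032235e-17, 0.09734559684552443, 0.9952506391732631, -2.9803493396990043e-18] [ 0.142  0.681  1.575  0.019  0.875 -1.243] [-1.30288817  8.74774968 11.44318447]
```

View pics/o_sc.png

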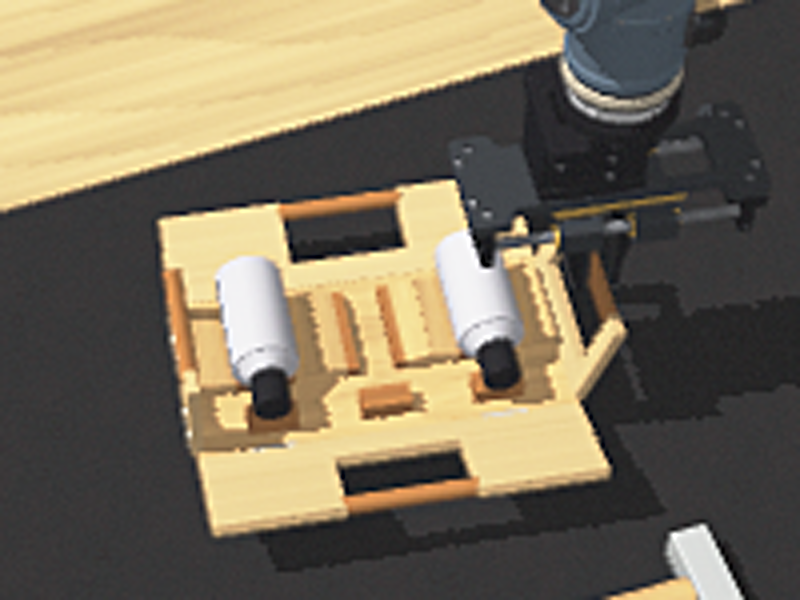

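```bash
python3 - <<'E'
from h import *
raise_side('left',th0=1.28,n=4,th1=1.53,v=40)
finish('left');ctrl.sleep(.2);print(np.round(loc(sensors.read_position()),1));finish('left')
E
```

```text
1.34 out 5.2 z 5.0 gap 10.7
1.4 out 6.0 z 6.0 gap 11.3
1.47 out 5.0 z 6.9 gap 10.8
1.53 out 4.4 z 6.2 gap 11.3
[579.09635421 184.00832948 103.91730585] 58.0083
stop True loc [  0.5 127.4 104.3] f out 1.6 fz 2.3 gap 11.1 58.3667
[  0.5 127.5 104.3]
stop True loc [  0.5 127.3 104.3] f out 2.3 fz 2.6 gap 10.9 58.85
```

```bash
sed -i 's/^DZ=-4/DZ=-5/' h.py; python3 - <<'E'
from h import *
release('left',22)
grip_bar('far',th=.17)
snap('scene','p_sc',(200,140,400,290),4)
E
```

```text
[-0.12  0.71  1.37  0.    1.06  0.07]
hit False [680.15839779  29.9398671   38.88523241]
gap 10.434616119837028 f radial -4.124803652380969 fz -0.18187081477737255 clock 63.875
```

View pics/p_sc.png

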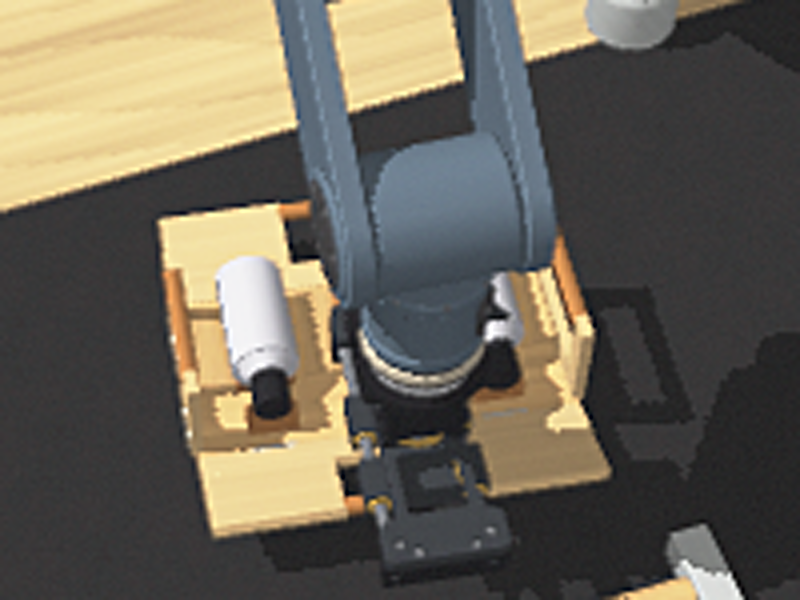

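```bash
cat >> h.py <<'E'
def raise2(k,th0,th1=1.53,n=10,v=60,g=.2,maxf=40):
    off=np.array(sensors.read_position())-bar(k,th0); ft0=np.array(sensors.read_ft_force())
    for th in np.linspace(th0,th1,n+1)[1:]:
        ctrl.servo_line(bar(k,th)+off,v=v)
        f=np.array(sensors.read_ft_force()); rad=np.cos(th)*outv(k)+np.array([0,0,np.sin(th)])
        print(round(th,2),'rad',round(f@rad,1),'out',round(f@outv(k),1),'z',round(f[2],1),'gap',round(sensors.read_opening()*87,1))
        if np.linalg.norm(f)>maxf: print('STOP'); break
        off=off+g*(f@rad)*rad
    print(np.round(loc(sensors.read_position()),1),sensors.read_clock())
E
python3 - <<'E'
from h import *
raise2('far',.17)
finish('far');ctrl.sleep(.2);finish('far')
snap('scene','q_sc',(200,140,400,290),4)
E
```

```text
0.31 rad -5.2 out -4.4 z -3.4 gap 10.1
0.44 rad -6.7 out -5.1 z -5.0 gap 9.8
0.58 rad -10.2 out -6.6 z -8.5 gap 9.8
0.71 rad -11.4 out -5.3 z -11.3 gap 9.7
0.85 rad -13.2 out -5.9 z -12.4 gap 9.3
0.99 rad -11.0 out -3.0 z -11.2 gap 9.7
1.12 rad -6.2 out 0.6 z -7.2 gap 9.9
1.26 rad -1.6 out 2.7 z -2.5 gap 10.4
1.39 rad 0.3 out 3.3 z -0.3 gap 10.4
1.53 rad -14.1 out 17.9 z -14.8 gap 10.1
[64.9  0.1 84.2] 66.9583
stop False loc [64.9  0.1 84.3] f out 20.5 fz -19.5 gap 10.4 67.2083
stop False loc [64.9  0.1 84.3] f out 20.6 fz -19.7 gap 10.8 67.6583
```

View pics/q_sc.png

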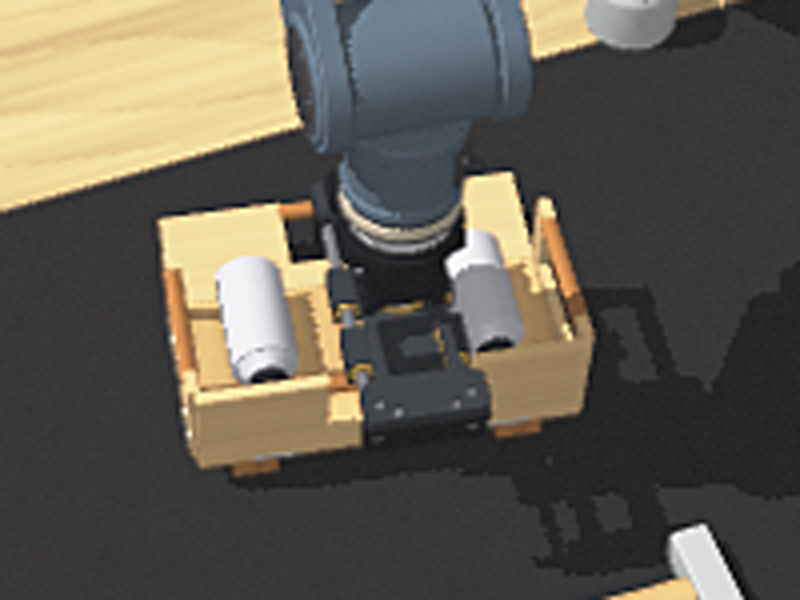

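```bash
python3 - <<'E'
from h import *
release('far',24); print(np.round(loc(sensors.read_position()),1))
grip_bar('near',th=.12)
snap('scene','r_sc',(200,140,400,290),4)
E
```

```text
[ 57.   -0.  173.4]
[-0.07  0.46  2.   -0.    0.68  0.12]
hit False [426.21336491  80.09250532  35.23594885]
gap 10.788300861900497 f radial -0.9226344555295124 fz -0.04591983620113038 clock 72.3
```

View pics/r_sc.png

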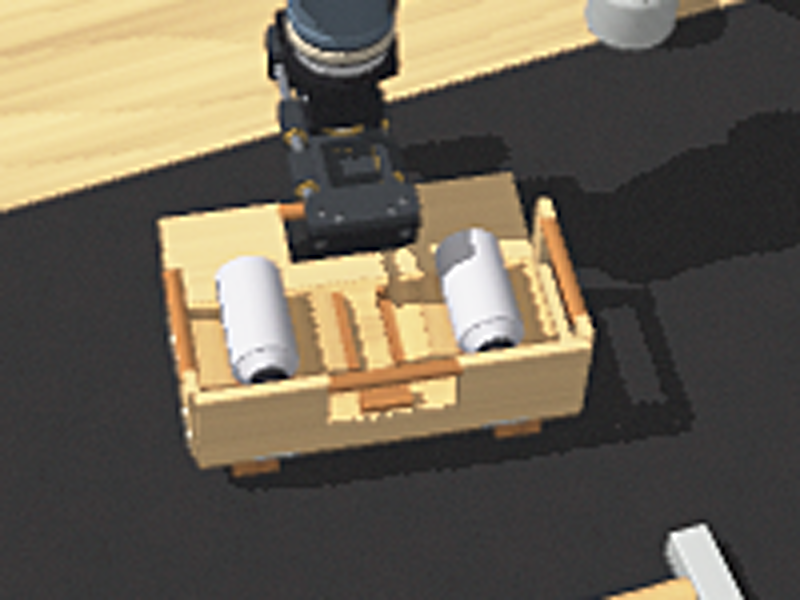

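```bash
python3 - <<'E'
from h import *
raise2('near',.12,th1=1.52,n=11,v=50)
finish('near');ctrl.sleep(.2);finish('near')
snap('scene','s_sc',(200,140,400,290),4)
E
```

```text
0.25 rad -3.1 out -3.0 z -1.0 gap 11.1
0.37 rad -0.2 out -0.2 z 0.0 gap 11.0
0.5 rad 1.9 out 1.7 z 1.0 gap 11.2
0.63 rad 3.2 out 3.4 z 0.8 gap 11.5
0.76 rad 5.1 out 4.9 z 2.3 gap 10.9
0.88 rad 5.7 out 5.1 z 3.2 gap 11.0
1.01 rad 6.4 out 4.7 z 4.6 gap 11.1
1.14 rad 3.9 out 2.5 z 3.1 gap 11.0
1.27 rad 1.1 out 3.5 z 0.1 gap 11.1
1.39 rad 4.6 out 5.0 z 3.7 gap 11.0
1.52 rad 5.4 out 4.1 z 5.2 gap 11.4
[-69.   -0.1  98.4] 75.8417
stop False loc [-62.9  -0.2  98.4] f out 10.0 fz 7.7 gap 11.2 76.4
stop True loc [-63.1  -0.2  98.4] f out 0.7 fz 6.4 gap 11.1 76.8667
```

View pics/s_sc.png

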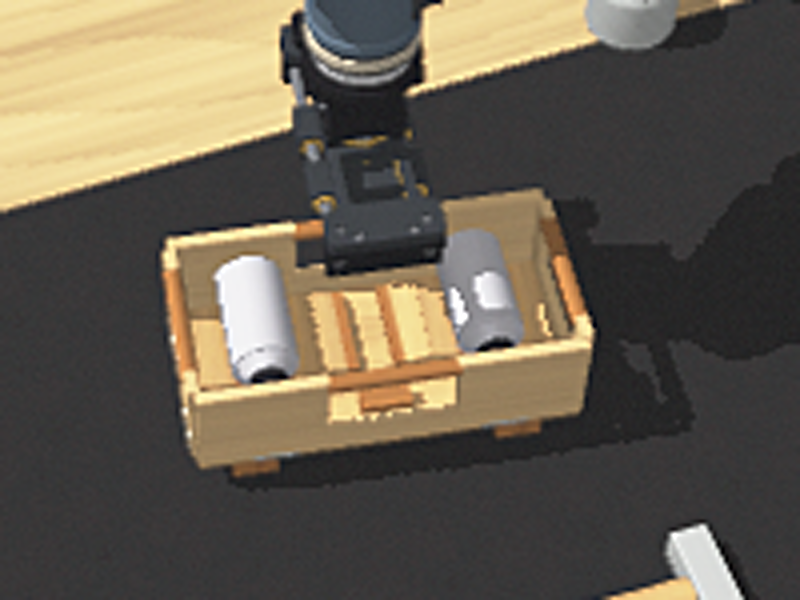

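```bash
python3 - <<'E'
from h import *
release('near',24); print(np.round(loc(sensors.read_position()),1))
ctrl.servo_line(np.array(sensors.read_position())+[0,0,80],v=150)
ctrl.movej([-1.4,.1,1.6,0,1.3,0])
snap('scene','t_sc',(220,160,380,290),5);snap('top','t_top',(200,145,320,245),6);print(sensors.read_clock())
E
```

```text
[-67.3  -0.5 186.7]
81.2083
```

View pics/t_sc.png

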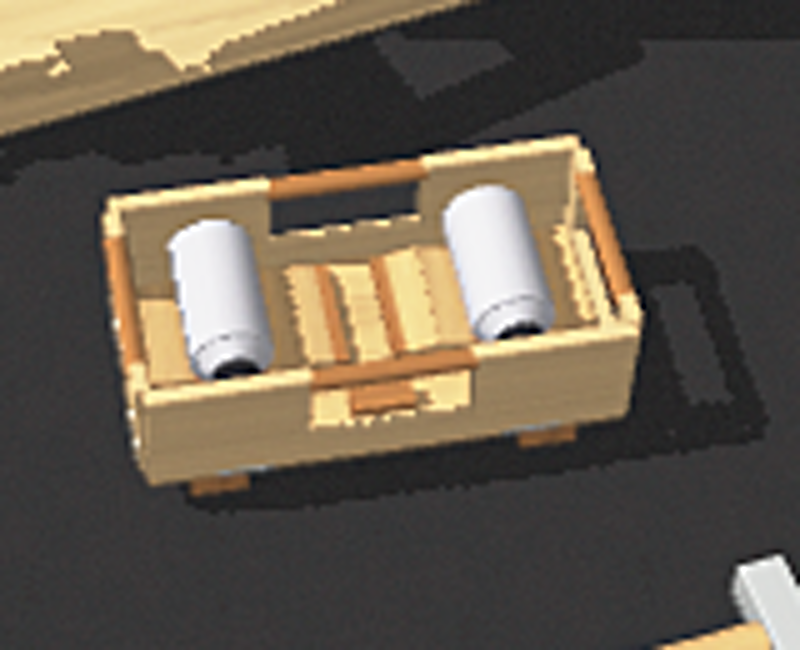

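View pics/t_top.png

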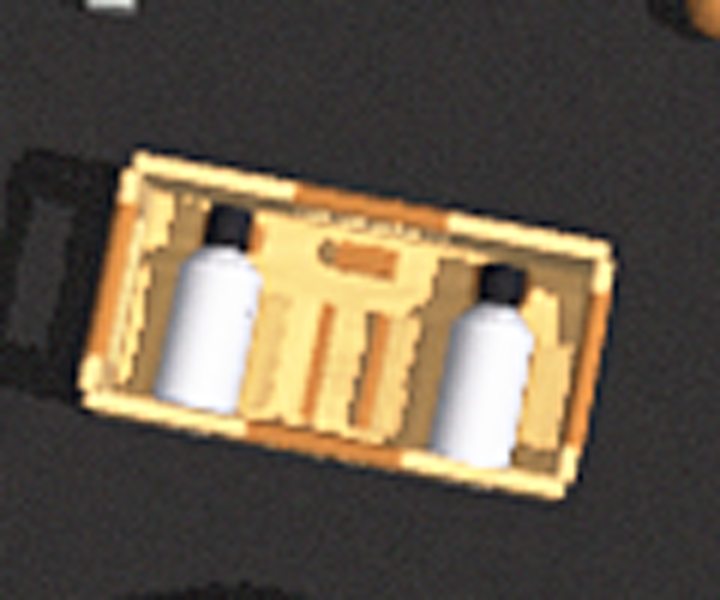

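View pics/t_top_full.png

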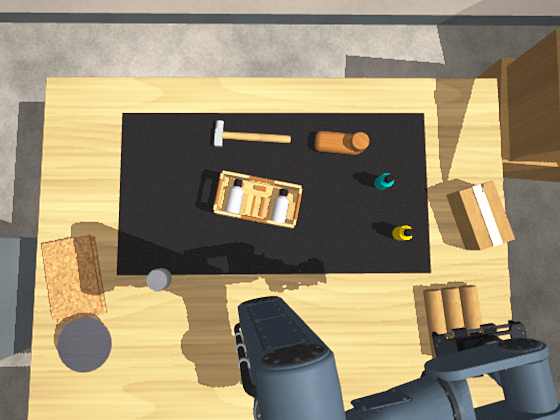

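```bash
python3 - <<'E'
from h import *
for k,p in dict(far=(372,207),near=(327,447),left=(113,278),right=(590,373)).items():
    print(k,np.round(loc(plane('top',200+p[0]/6-.4,145+p[1]/6-.4,102)),1))
E
```

```text
far [ 65.4   1.  102. ]
near [-64.7  -0.4 102. ]
left [  1.8 128.3 102. ]
right [   0.2 -129.5  102. ]
```

```bash
python3 - <<'E'
from h import *
print(sensors.read_position(),sensors.read_ft_force(),sensors.read_clock())
ctrl.hand_in()
E
```

```text
[ 190.63792912 -447.78913386  403.90463408] [-0.51748703  0.96409781  0.12374228] 81.2083
the job is handed in; nothing more can be done
```

The job is handed in at about 81 s of the 210 s allowed. Only two silver bottles were present. They lie on their sides in cradles 1 and 3, caps toward +x over the blocks, and I then raised all four sides: right, left, far, near.

**Sides:** In the final top view the four bars sit at x = +65.4 and -64.7 mm and y = +128.3 and -129.5 mm in the case frame. The upright values are ±64 and ±128 mm, so all agree within about 1.5 mm. Right, left and near were felt against their stops. The far side's stop check returned no clear trigger. It held about 20 N against a push at x = 64.9 mm, and its bar is the +65.4 mm in that view.

**Bottles:** Before closing, the cradle 3 bottle was within 1–3 mm of its place. The cradle 1 bottle measured about 4 mm toward the near side. The near side still closed to its stop, and both bottles looked properly seated in the last pictures.

**Other notes:**
- **Left side:** It needed a second pull, because I had taken its start angle too large and stopped at about 33 N on the tool.
- **Bystanders:** The shoe last, hammer, tin and the two coloured bottles look unmoved in the top view.
- **Disturbances:** I saw no knocked bottle and no grip slip.

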